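Empty jar through the sprung flap of the glass bin

ROBOT

A 7-joint arm with a two-finger parallel gripper is mounted at the origin on a cart in front of the work surface, level with it; the furniture and walls round the work are solid. World frame = base frame: x ahead of the robot, y to its left, z up, the work surface at z = 0. Lengths are in mm, angles in rad, forces in N, time in s.
With the tool pointing down it reaches from about 400 to 925 mm from the base axis. Payload 5.6 kg.
Tool frame: the origin (TCP) lies between the finger pads; the fingertips stand 25 mm ahead of it and the grasp point (between the pads) lies 6 mm ahead of it; z points along the fingers, y is the line along which they close (so a half turn about z gives the same grasp; the last joint's range is limited). The gripper opens to 85 mm and grips with 20 to 120 N. Pads are 22 mm wide; open, the fingers measure 114 mm over their backs; the gripper's body (76 mm by 85 mm) begins 54 mm behind the grasp point. The pads swing forward as they close: fully open they stand 13 mm farther back than shut.
Start: joints at [1.251, 0.468, -0.012, 1.603, 0.006, 1.071, -0.056], TCP at [177.589, -625.276, 225.29] pointing down, gripper open.
Joint ranges: [-2.53, 2.53], [-0.31, 2.02], [-1.57, 1.55], [0.28, 2.44], [-1.29, 4.43], [0.15, 1.84], [-2.92, 2.92]. Speed limits (rad/s): [2.57, 2.57, 3.14, 3.14, 3.14, 3.14, 3.14].

INTERFACE

Orientations are given as a unit quaternion [w, x, y, z].
In Python, from cell import bot gives the robot as it stands.
- The arm moves only by the tool step_arm, never from a script. Its argument "increments" is a list of rows, each an object with "offset": the shift along the tool's x, y, z in units of 50 mm (1.0 is 50 mm), a list of three; "yaw": the turn about the tool's z in units of 5 degrees (1.0 is 5 degrees). A call has exactly 8 rows; each row shifts and turns the commanded pose from where the row before left it, along the tool's axes as they then stand; what a row does not reach is not made up. A row lasts 1/8 s, in which the tool goes at most 62.5 mm and 10.7 degrees, less where a joint would pass 70% of its speed; a pose out of reach is approached as far as the arm can. A call is refused whole if a number of a shift passes 1 or a number of a turn 1, either way. A call with a gripper value outside its range is refused whole. "grip" is the opening, from 0 (shut) to 1 (fully open), set as the call begins (left out, the last holds). The fingers move at their own pace and stop on an object; the grip force is fixed at half the most. Time passes only in rows, so rows that do not move let the fingers close, or fill a call up. It gives the time, the measured TCP pose, the force, the opening and the grip force at its end, in the units of the state.
- bot.get_state(): the state, without advancing time (a new reading comes with each control period).
- bot.snapshot(name): name is "side" or "top"; returns (picture, depth): 400x640x3 uint8, red, green, blue; 400x640 float32, mm along the optical axis (not along the pixel's ray), 0 where there is no reading.
- bot.get_calibration(name): a dict with "fx", "fy", "cx", "cy" (pixels), "world_to_cam" (4x4, takes a point from world to camera coordinates). Camera axes: x right, y down, z forward; pixel columns grow to the right and rows downward; lengths in mm; the calibration is good to about 2 mm. A picture is of the moment at which its call begins. get_calibration takes no time and is no camera call.
- bot.sign_off(): hands the job in; it is judged then, once.
The state is a dict: "t": time; "joints": joint angles; "joint_velocities": joint speeds; "tau": joint torques, N m; "position": TCP position; "tcp_rot": TCP orientation; "ft_force": force on the tool from outside, world axes, zero at the start; "ft_torque": the same for the moment, N m; "gripper_width": opening from 0.0 (shut) to 1.0 (fully open); "finger_force": force on a finger pad.
Only numpy, scipy, OpenCV 4.12 (cv2) and the standard library are available. Lean on these libraries where they do the work, as an engineer would, in place of code of your own. Each camera call takes 0.05 s, during which the arm holds its last target. There are 200 camera calls.

TASK

Put the empty glass jar, the one with nothing in it, into the countertop glass-recycling bin: push it in through the sprung flap in the bin's sloping face until it drops right inside and the flap has swung shut behind it. The full jars, the mug, the bowl and the lime stay standing where they are.

Things in the scene. Friction and masses are not known exactly. Their poses are not given: they have to be found in the camera images.
- jar: The empty jar: a clear, slightly waisted round glass jar, 54 mm wide, 70 mm tall, with a screw lid as wide as the jar on its top 11 mm; 0.12 to 0.25 kg. Origin at the centre of its underside, z up its axis to the lid. It starts standing upright.
- jar_mid (a point): The middle of the same jar, on its axis 35 mm above its underside. Mind the wall cabinet when lifting and carrying: its front hangs 0.57 m ahead of the robot, from 0.42 m above the worktop upward.
- bin: Glass-recycling bin, fixed: steel pail with grey hood, 241 mm deep (x), 176 wide (y), 240 tall. Origin under it on the worktop; its front is its -x side. Inside: x -116 to 111, y -81 to 81, floor z 10 mm. The upper front is a flat face sloping up and back at 35 degrees to the level, from x -120, z 150 to x 9, z 240. The only way in is the mouth in this face, closed by the flap.
- bin_mouth (a point): Centre of the mouth, in the plane of the sloping face (bin frame x -70, y 0, z 185 mm). The mouth is 84 mm wide (y) and 73 mm along the slope: its lower and upper edges lie 36 mm down and up the slope from here. The way in is square to the face: direction (0.574, 0, -0.819) in the bin's frame, 35 degrees off straight down.
- flap (a joint): Steel flap in the mouth, hinged along the mouth's upper edge, swings inwards: 0 shut (flush), up to 1.45 rad. A spring shuts it: 0.17 N m at 0, rising to 0.38 N m (3 N at the edge to start it, about 7 N on a jar halfway in). It throws a jar that has barely entered back out; a jar 40 mm or more in it clamps on the chute floor, where it stays until pushed on.
- flap_edge (a point): Middle of the flap's free, lower edge; the flap is 79 mm wide, 70 mm long. There is hardly room in the mouth for fingers beside the jar: let the jar go with the fingers still outside, then push it on, say with shut fingertips on the lid, till the lid is 40 to 50 mm inside the face and the jar falls in; the flap shuts as the fingers leave.
- spread: A full jar of brown spread with a white lid, 48 mm wide, 80 mm tall; origin at the centre of its underside. Stays where it is.
- spice: A full, slim spice jar, 44 mm wide, 100 mm tall; origin at the centre of its underside. Stays where it is.
- mug: A white mug, 78 mm wide (110 mm with its handle), 97 mm tall; origin at the centre of its underside. Stays where it is.
- bowl: A white bowl, 115 mm wide, 59 mm tall; origin at the centre of its underside. Stays where it is.
- lime: A lime, 60 mm long, 48 mm thick; origin at its underside. Stays where it is.
- chute_end (a point): Middle of the inner end of the chute's floor. The chute runs 30 mm straight in from the mouth, square to the face, as wide as the mouth: a flat floor from the mouth's lower edge to here, and two side walls; no roof (the flap swings there). Beyond its end a jar drops free into the pail.
Things that resemble listed ones, but are neither listed nor needed, are in the scene too. Of the things like the jar, leave any that is red; of the rest the smaller one is meant.

How it is judged (in metres and radians):
At the end, for the whole second after the job is handed in: The empty jar lies at rest inside the pail (its middle within the pail's walls and less than 100 mm above the worktop) and the flap is shut (within 0.06 rad) (x of jar_mid in the frame of bin between -0.116 and 0.111 m and y of jar_mid in the frame of bin between -0.081 and 0.081 m and height (world z) of jar_mid below 0.1 m and linear speed of jar below 0.05 m/s and value of joint flap below 0.06 rad); the robot touches nothing.
It fails at once if a full jar, the mug or the bowl is shifted by more than 40 mm or tipped over (distance of any of spread, spice, mug, bowl from where it was at the start of the episode above 0.04 m or angle between any of spread, spice, mug's own z axis and vertical above 0.5 rad).
It fails at once if the lime is shifted by more than 60 mm (distance of lime from where it was at the start of the episode above 0.06 m).
It also fails if it takes over 54 s, if anything falls off the work surface, if the arm or the gripper's body presses on something with over 40 N, if the wrist force passes 120 N, or if a joint passes its speed limit or range.

## Working session

There is one attempt and no reset: what is moved stays moved. The work goes in short steps, Python scripts to look and compute and a tool call to move; the robot and the scene stay as the last step left them, time stands still between calls to the robot, and variables do not carry over. Pictures are saved under pics/ and viewed, at most 10 in all, crops included, and the job is handed in when it is done.

Besides the shell and the picture viewer there is one more tool, called in YAML: its name, and indented under it one key for each argument. step_arm: Moves the arm, as the interface text tells. Its arguments: {"type":"object","properties":{"increments":{"type":"array"},"grip":{"type":"number"}},"required":["increments"]}

```bash
mkdir -p pics; ls; python3 - <<'E'
from cell import bot
import cv2,numpy as np
for n in("side","top"):
    p,d=bot.snapshot(n); cv2.imwrite(f"pics/{n}0.png",p[:,:,::-1]); np.save(f"pics/{n}0.npy",d)
    c=bot.get_calibration(n); print(n,c["fx"],c["cx"],c["cy"],np.round(np.linalg.inv(c["world_to_cam"]),3).tolist())
s=bot.get_state();print(s["t"],s["position"],s["tcp_rot"],s["gripper_width"],s["ft_force"])
E
```

```text
pics
side 472.25384894709646 316.5142174429547 201.36336072482052 [[-0.999, 0.016, -0.045, 547.747], [0.047, 0.321, -0.946, 1088.29], [-0.001, -0.947, -0.321, 511.026], [0.0, 0.0, 0.0, 1.0]]
top 376.4177422510566 324.2849696377598 197.86741518024442 [[-0.002, -0.994, 0.109, 403.778], [-1.0, 0.002, -0.001, 60.382], [0.001, -0.109, -0.994, 1027.18], [0.0, 0.0, 0.0, 1.0]]
0.1 [ 177.40160673 -624.80103239  224.42375392] [-7.68853588e-04  9.90444347e-01  1.37910742e-01 -1.78902393e-04] 0.9972959600212364 [-0.28835392 -0.6766113   1.22045938]
```

View pics/top0.png

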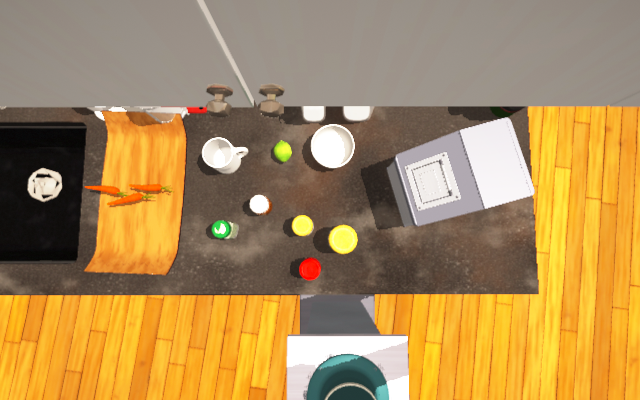

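View pics/side0.png

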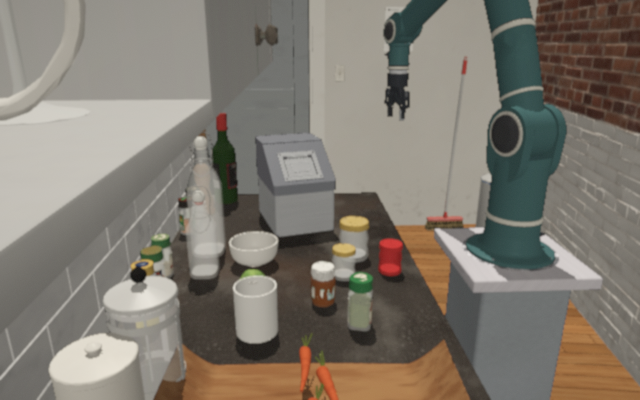

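Top view: the things that could be taken for the jar are the small yellow-lidded jar (302,226), the larger yellow-lidded jar (343,239) and the red one (310,269). In the side view they are at (344,262), (354,238) and (390,257). I choose the smaller non-red jar at (302,226). The bin mouth is at about (433,182), with the bin's front facing left (+y) in the picture.

```bash
cat > h.py <<'E'
import numpy as np,cv2
from cell import bot
def cal(n):
    c=bot.get_calibration(n);return c,np.linalg.inv(c["world_to_cam"])
def cloud(n,d):
    c,T=cal(n);v,u=np.mgrid[:400,:640]
    P=np.stack([(u-c["cx"])/c["fx"]*d,(v-c["cy"])/c["fy"]*d,d],-1)
    return P@T[:3,:3].T+T[:3,3]
def ray(n,u,v):
    c,T=cal(n);r=T[:3,:3]@np.array([(u-c["cx"])/c["fx"],(v-c["cy"])/c["fy"],1]);return T[:3,3],r/np.linalg.norm(r)
def tri(a,b):
    (p,r),(q,s)=ray("top",*a),ray("side",*b)
    k=np.linalg.lstsq(np.c_[r,-s],q-p,rcond=None)[0]
    x,y=p+k[0]*r,q+k[1]*s;return (x+y)/2,np.linalg.norm(x-y)
E
python3 - <<'E'
from h import *
t=cv2.imread("pics/top0.png");s=cv2.imread("pics/side0.png");d=np.load("pics/top0.npy");W=cloud("top",d)
hsv=cv2.cvtColor(t,cv2.COLOR_BGR2HSV);m=cv2.inRange(hsv,(25,150,120),(34,255,255));m[:210]=0;m[260:]=0
n,l,st,ce=cv2.connectedComponentsWithStats(m)
for i in range(1,n):
    if st[i,4]>100:
        q=W[(l==i)&(d>0)];print("lid",ce[i],st[i],np.median(q,0).round(),np.ptp(q[:,:2],axis=0).round())
# sloping face plane + roof
R=np.zeros((400,640),bool);R[110:235,385:540]=1
P=W[R&(d>0)];print("roof z",np.percentile(P[:,2],[50,90,98]))
top=P[P[:,2]>232];print("roof",len(top),cv2.minAreaRect(top[:,:2].astype(np.float32)))
sl=P[(P[:,2]>155)&(P[:,2]<232)]
c=sl
for _ in range(8):
    c0=c.mean(0);nv=np.linalg.svd(c-c0,full_matrices=False)[2][2];nv*=np.sign(nv[2]);c=sl[abs((sl-c0)@nv)<4]
print("slope",len(sl),len(c),c0.round(1),nv.round(4),"yaw bin x (deg)",np.degrees(np.arctan2(-nv[1],-nv[0])),cv2.minAreaRect(c[:,:2].astype(np.float32)))
for p in[(433,182),(408,160),(446,153),(419,212),(458,195)]:print(p,W[p[1],p[0]].round(1))
for n_,p in(("lid",((302.5,225.5),(344,249))),):print(n_,tri(*p))
a=cv2.resize(t[110:290,195:535],None,fx=2.3,fy=2.3,interpolation=3);b=cv2.resize(s[120:320,230:410],None,fx=0.9*2,fy=0.9*2,interpolation=3)
o=np.zeros((a.shape[0]*1,800,3),np.uint8);o[:,:min(800,a.shape[1])]=a[:,:800]
o2=np.zeros((600,800,3),np.uint8);o2[:300,:567]=cv2.resize(t[110:290,195:535],(567,300),interpolation=3);o2[300:,:270]=cv2.resize(s[230:290,320:410],(270,180),interpolation=3).repeat(1,0) if 0 else cv2.resize(s[220:320,320:410],(270,300),interpolation=3);o2[300:,290:590]=cv2.resize(s[130:230,250:350],(300,300),interpolation=3)
cv2.imwrite("pics/crop1.png",o2)
E
```

```text
lid [546.6        232.10769231] [542 210   8  41 130] [  435. -1082.  -910.] [205.  55.]
lid [554.65732087 234.56074766] [550 210  11  50 321] [  427. -1123.  -911.] [250.  77.]
lid [562.91111111 235.05      ] [560 210   7  50 180] [  417. -1166.  -911.] [251.  59.]
lid [301.7008547  224.88888889] [296 219  13  13 117] [439. 116.  70.] [30. 31.]
lid [343.77777778 238.57777778] [329 225  29  28 180] [404.   9.  95.] [66. 70.]
lid [342.86320755 238.64622642] [334 231  18  17 212] [406.  13.  94.] [39. 42.]
roof z [150.92516775 240.40996663 242.05104416]
roof 4735 ((566.0899658203125, -301.7759704589844), (175.94825744628906, 127.91305541992188), 15.45456600189209)
slope 4691 4562 [ 535.8 -195.9  195.7] [-0.1534  0.55    0.8209] yaw bin x (deg) -74.41250108401424 ((536.0318603515625, -192.16107177734375), (176.50096130371094, 120.06063842773438), 15.612274169921875)
(433, 182) [ 531.1 -185.5  188.2]
(408, 160) [ 587.1 -136.4  162.4]
(446, 153) [ 590.7 -207.3  218.5]
(419, 212) [ 465.7 -160.1  156.1]
(458, 195) [ 498.4 -231.   215.1]
lid (array([438.90244363, 114.92324589,  65.73904593]), np.float64(1.4381248840470864))
```

View pics/crop1.png

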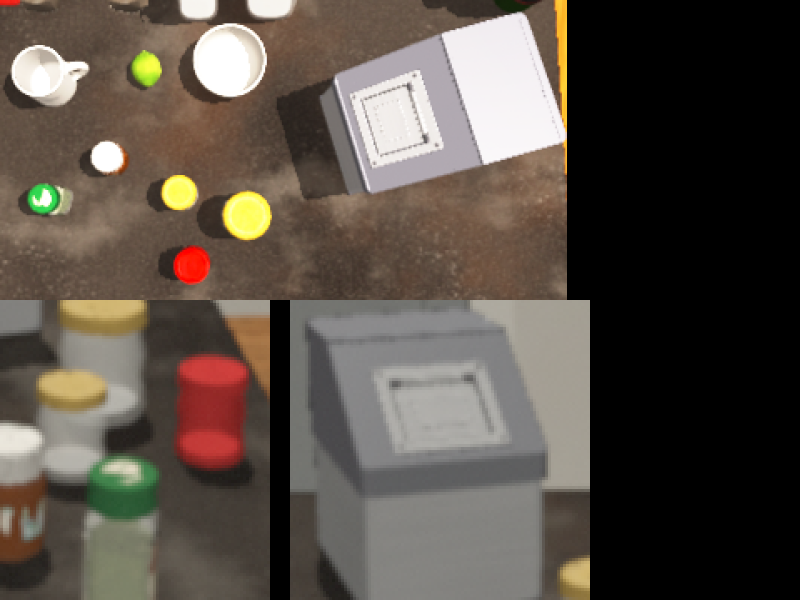

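The crop shows the small jar is clear and empty under its yellow lid, so the choice stands. The mouth frame is well defined. One check remains: the clearance between tool and cabinet.

```bash
python3 - <<'E'
from h import *
d=np.load("pics/top0.npy");W=cloud("top",d)
for u in(300,400,430,460):
    c=W[:112,u];k=np.where(c[:,2]>300)[0];print("cab",u,c[k[-1]].round() if len(k) else None, c[k[-1]-20].round() if len(k)>20 else None)
d=np.load("pics/side0.npy");S=cloud("side",d);P=S[(d>0)]
P=P[(abs(P[:,1]+600)<110)&(P[:,0]<420)&(P[:,0]>0)]
for z in range(180,700,30):
    q=P[(P[:,2]>=z)&(P[:,2]<z+30)]
    if len(q)>3: print(z,len(q),q[:,0].min().round(),q[:,0].max().round(),q[:,1].max().round())
P=S[(d>0)];q=P[(P[:,0]>480)&(P[:,0]<700)&(P[:,2]>380)&(P[:,1]<300)&(P[:,1]>-700)];print("cab side", np.percentile(q,[1,50,99],axis=0).round())
E
```

```text
cab 300 [613.  98. 456.] [613.  93. 532.]
cab 400 [613. -59. 456.] [612. -44. 534.]
cab 430 [ 613. -106.  456.] [613. -85. 532.]
cab 460 [ 613. -154.  455.] [ 613. -126.  533.]
240 85 158.0 203.0 -559.0
270 128 149.0 211.0 -548.0
300 206 147.0 211.0 -546.0
330 184 147.0 210.0 -549.0
360 187 143.0 217.0 -577.0
390 182 143.0 218.0 -582.0
420 199 142.0 217.0 -579.0
450 206 145.0 228.0 -581.0
480 205 132.0 227.0 -579.0
510 325 121.0 235.0 -545.0
540 391 117.0 235.0 -496.0
570 288 108.0 230.0 -490.0
600 77 174.0 211.0 -490.0
cab side [[ 577. -468.  453.]
 [ 614.  148.  521.]
 [ 615.  295.  612.]]
```

```bash
cat >> h.py <<'E'
import json
from scipy.spatial.transform import Rotation as Ro
def pose():
    s=bot.get_state();q=s["tcp_rot"];return s,Ro.from_quat([q[1],q[2],q[3],q[0]])
BX=np.array([.268,-.9634,0]);BY=np.array([.9634,.268,0]);M=np.array([532.7,-180.9,185])
def binp(p): # world -> bin frame
    e=np.array(p)-M;return np.array([e@BX-70,e@BY,e[2]+185]).round(1)
def w(bx,by,z): return M+BX*(bx+70)+BY*by+np.array([0,0,z-185])
def plan(wps):  # wps: (xyz, rows, yaw units total) ; prints rows of 8
    s,R=pose();p=s["position"].copy();out=[]
    print("at",p.round(1),"bin",binp(p),"t",s["t"])
    for x,n,yw in wps:
        for i in range(n):
            t=p+(np.array(x,float)-p)/(n-i);o=np.round(R.inv().apply(t-p)/50,2);y=round(yw/n,2)
            p=p+R.apply(o*50);R=R*Ro.from_euler("z",y*5,degrees=True);out.append({"offset":o.tolist(),"yaw":y})
    for k in range(0,len(out),8):print(json.dumps(out[k:k+8]))
    print("end",p.round(1),R.as_matrix()[:,1].round(3))
E
python3 - <<'E'
from h import *
plan([((330,-400,300),9,-6.75),((395,-50,290),9,-6.75),((439,116,200),6,-4.5)])
E
```

```text
at [ 177.4 -624.8  224.4] bin [ 262.4 -461.3  224.4] t 0.1
[{"offset": [0.46, -0.39, -0.17], "yaw": -0.75}, {"offset": [0.49, -0.36, -0.17], "yaw": -0.75}, {"offset": [0.51, -0.32, -0.17], "yaw": -0.75}, {"offset": [0.53, -0.29, -0.17], "yaw": -0.75}, {"offset": [0.55, -0.26, -0.17], "yaw": -0.75}, {"offset": [0.56, -0.22, -0.16], "yaw": -0.75}, {"offset": [0.58, -0.18, -0.17], "yaw": -0.75}, {"offset": [0.58, -0.14, -0.16], "yaw": -0.75}]
[{"offset": [0.59, -0.11, -0.17], "yaw": -0.75}, {"offset": [0.69, -0.39, 0.02], "yaw": -0.75}, {"offset": [0.71, -0.35, 0.02], "yaw": -0.75}, {"offset": [0.73, -0.3, 0.02], "yaw": -0.75}, {"offset": [0.75, -0.25, 0.03], "yaw": -0.75}, {"offset": [0.76, -0.2, 0.02], "yaw": -0.75}, {"offset": [0.78, -0.15, 0.03], "yaw": -0.75}, {"offset": [0.79, -0.1, 0.02], "yaw": -0.75}]
[{"offset": [0.79, -0.05, 0.03], "yaw": -0.75}, {"offset": [0.79, -0.01, 0.02], "yaw": -0.75}, {"offset": [0.57, 0.08, 0.3], "yaw": -0.75}, {"offset": [0.56, 0.12, 0.3], "yaw": -0.75}, {"offset": [0.55, 0.16, 0.3], "yaw": -0.75}, {"offset": [0.54, 0.19, 0.3], "yaw": -0.75}, {"offset": [0.52, 0.23, 0.3], "yaw": -0.75}, {"offset": [0.51, 0.25, 0.31], "yaw": -0.75}]
end [438.8 116.  199.9] [ 0.962  0.273 -0.   ]
```

step_arm:
  increments:
    - {"offset": [0.46,-0.39,-0.17],"yaw": -0.75}
    - {"offset": [0.49,-0.36,-0.17],"yaw": -0.75}
    - {"offset": [0.51,-0.32,-0.17],"yaw": -0.75}
    - {"offset": [0.53,-0.29,-0.17],"yaw": -0.75}
    - {"offset": [0.55,-0.26,-0.17],"yaw": -0.75}
    - {"offset": [0.56,-0.22,-0.16],"yaw": -0.75}
    - {"offset": [0.58,-0.18,-0.17],"yaw": -0.75}
    - {"offset": [0.58,-0.14,-0.16],"yaw": -0.75}
  grip: 1

```text
t: 1.1
position: [314.4, -423.7, 293.0]
tcp_rot: [0.0, 0.92, 0.392, 0.0]
ft_force: [0.2, 0.6, 0.6]
gripper_width: 0.999
finger_force: 0.0
```

step_arm:
  increments:
    - {"offset": [0.59,-0.11,-0.17],"yaw": -0.75}
    - {"offset": [0.69,-0.39,0.02],"yaw": -0.75}
    - {"offset": [0.71,-0.35,0.02],"yaw": -0.75}
    - {"offset": [0.73,-0.3,0.02],"yaw": -0.75}
    - {"offset": [0.75,-0.25,0.03],"yaw": -0.75}
    - {"offset": [0.76,-0.2,0.02],"yaw": -0.75}
    - {"offset": [0.78,-0.15,0.03],"yaw": -0.75}
    - {"offset": [0.79,-0.1,0.02],"yaw": -0.75}

```text
t: 2.1
position: [381.3, -126.1, 293.1]
tcp_rot: [0.0, 0.787, 0.616, -0.0]
ft_force: [-0.0, 0.8, 0.4]
gripper_width: 0.999
finger_force: 0.0
```

step_arm:
  increments:
    - {"offset": [0.79,-0.05,0.03],"yaw": -0.75}
    - {"offset": [0.79,-0.01,0.02],"yaw": -0.75}
    - {"offset": [0.57,0.08,0.3],"yaw": -0.75}
    - {"offset": [0.56,0.12,0.3],"yaw": -0.75}
    - {"offset": [0.55,0.16,0.3],"yaw": -0.75}
    - {"offset": [0.54,0.19,0.3],"yaw": -0.75}
    - {"offset": [0.52,0.23,0.3],"yaw": -0.75}
    - {"offset": [0.51,0.25,0.31],"yaw": -0.75}

```text
t: 3.1
position: [439.0, 117.0, 199.7]
tcp_rot: [0.0, 0.601, 0.799, 0.0]
ft_force: [0.6, -0.5, 0.4]
gripper_width: 1.001
finger_force: 0.0
```

```bash
python3 - <<'E'
from h import *
p,d=bot.snapshot("side");cv2.imwrite("pics/s2.png",cv2.resize(p[130:310,230:430,::-1],(660,594)))
plan([((439,116,130),3,0),((439,116,72),4,0),((439,116,72),1,0)])
print(pose()[1].as_matrix()[:,1].round(3),bot.get_state()["joints"].round(2))
E
```

```text
at [438.5 120.6 198.4] bin [-385.7   -9.9  198.4] t 3.15
[{"offset": [-0.03, -0.01, 0.46], "yaw": 0.0}, {"offset": [-0.03, -0.0, 0.45], "yaw": 0.0}, {"offset": [-0.04, -0.01, 0.46], "yaw": 0.0}, {"offset": [0.0, 0.0, 0.29], "yaw": 0.0}, {"offset": [0.0, 0.0, 0.29], "yaw": 0.0}, {"offset": [0.0, 0.0, 0.29], "yaw": 0.0}, {"offset": [0.0, 0.0, 0.29], "yaw": 0.0}, {"offset": [0.0, 0.0, -0.0], "yaw": 0.0}]
end [438.8 115.9  71.8] [ 0.959  0.283 -0.   ]
[ 0.959  0.283 -0.   ] [ 0.36  0.27 -0.79  2.05  0.24  0.91 -0.28]
```

View pics/s2.png

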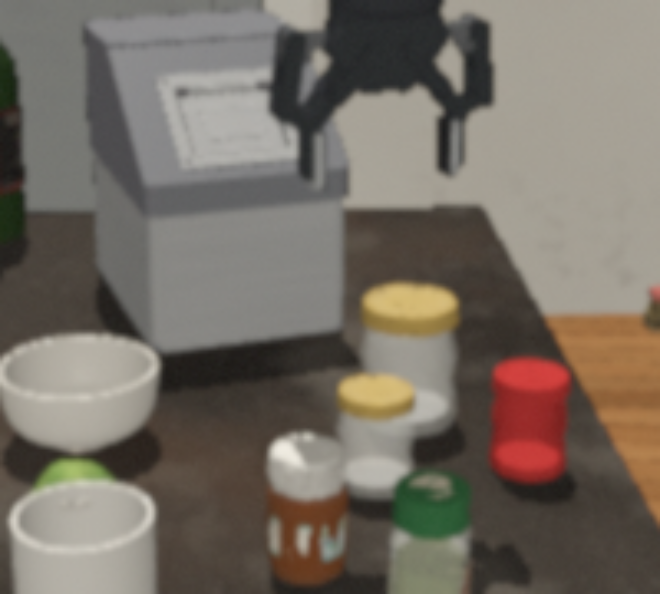

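The gripper hangs open over the small jar (crop 375,395) and nothing else sits under the fingers. I'll descend straight.

step_arm:
  increments:
    - {"offset": [0,0,0.4],"yaw": 0}
    - {"offset": [0,0,0.5],"yaw": 0}
    - {"offset": [0,0,0.5],"yaw": 0}
    - {"offset": [0,0,0.4],"yaw": 0}
    - {"offset": [0,0,0.3],"yaw": 0}
    - {"offset": [0,0,0.26],"yaw": 0}
    - {"offset": [0,0,0.2],"yaw": 0}
    - {"offset": [0,0,0],"yaw": 0}

```text
t: 4.15
position: [438.7, 115.5, 71.3]
tcp_rot: [-0.0, 0.603, 0.798, -0.0]
ft_force: [-0.3, -0.6, 0.5]
gripper_width: 0.995
finger_force: 0.0
```

step_arm:
  increments:
    - {"offset": [0,0,0],"yaw": 0}
    - {"offset": [0,0,0],"yaw": 0}
    - {"offset": [0,0,0],"yaw": 0}
    - {"offset": [0,0,0],"yaw": 0}
    - {"offset": [0,0,0],"yaw": 0}
    - {"offset": [0,0,0],"yaw": 0}
    - {"offset": [0,0,0],"yaw": 0}
    - {"offset": [0,0,0],"yaw": 0}
  grip: 0

```text
t: 5.15
position: [439.0, 115.5, 71.7]
tcp_rot: [-0.0, 0.603, 0.798, -0.0]
ft_force: [-0.4, 0.5, -0.6]
gripper_width: 0.002
finger_force: 0.0
```

```bash
python3 - <<'E'
from h import *
p,d=bot.snapshot("side");q,e=bot.snapshot("top");np.save("pics/top3.npy",e)
o=np.zeros((400,800,3),np.uint8);o[:,:400]=cv2.resize(p[190:290,300:400,::-1],(400,400));o[:,400:]=cv2.resize(q[180:280,260:360,::-1],(400,400))
cv2.imwrite("pics/s3.png",o)
E
```

```text
(no output)
```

View pics/s3.png

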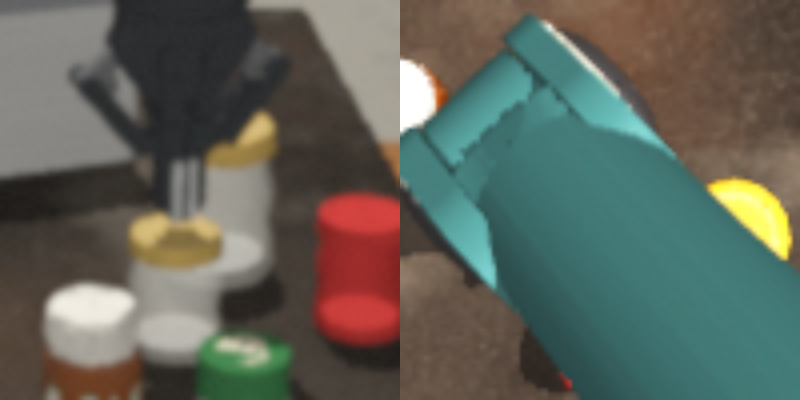

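```bash
python3 - <<'E'
from h import *
def pr(n,P):
    c,_=cal(n);q=c["world_to_cam"]@np.r_[P,1];return (c["fx"]*q[0]/q[2]+c["cx"],c["fy"]*q[1]/q[2]+c["cy"],q[2])
p=bot.get_state()["position"];print(p)
for z in(60,46.7,70,0):print(z,np.round(pr("side",[439,115.5,z]),1))
o,r=ray("side",345,244.5);print("y=115:",o+r*(115.5-o[1])/r[1]," z=46.7:",o+r*(46.7-o[2])/r[2])
print("open tip mid at198:",np.round(pr("side",[438.5,120.6,173.4]),1), "seen ~345,184")
_,d=bot.snapshot("side");W=cloud("side",d)
for v in range(225,262,3):print(v,W[v,345].round(),W[v,338].round())
E
```

```text
[438.9667521  115.47283099  71.74510211]
60 [ 344.3  251.4 1069.9]
46.7 [ 344.2  256.8 1074.2]
70 [ 344.3  247.4 1066.7]
0 [ 343.8  275.2 1089.2]
y=115: [437.6242773  115.5         77.10701366]  z=46.7: [429.90736846  47.33137262  46.7       ]
open tip mid at198: [ 345.7  204.9 1028.7] seen ~345,184
225 [440. 127. 129.] [455. 128. 129.]
228 [440. 128. 122.] [455. 130. 123.]
231 [439. 125. 114.] [454. 118. 111.]
234 [439. 124. 106.] [454. 117. 104.]
237 [439. 126. 100.] [453. 113.  95.]
240 [439. 127.  93.] [454. 117.  89.]
243 [440. 132.  88.] [436. -66.   1.]
246 [437. 108.  70.] [453. 107.  70.]
249 [438. 123.  70.] [454. 123.  70.]
252 [440. 143.  72.] [456. 141.  71.]
255 [440. 144.  65.] [455. 137.  62.]
258 [440. 143.  57.] [455. 139.  55.]
261 [440. 142.  49.] [455. 136.  46.]
```

The picture shows the shut fingertips about 12 mm above the lid (crop 180,218) and the jar unmoved. The side depth puts the tips near z 82 when the TCP reads 72. So the tips stand about 35 mm higher than the text says. I'll use the measured offset, open and go 38 mm lower.

step_arm:
  increments:
    - {"offset": [0,0,0],"yaw": 0}
    - {"offset": [0,0,0],"yaw": 0}
    - {"offset": [0,0,0],"yaw": 0}
    - {"offset": [0,0,0],"yaw": 0}
    - {"offset": [0,0,0],"yaw": 0}
    - {"offset": [0,0,0],"yaw": 0}
    - {"offset": [0,0,0],"yaw": 0}
    - {"offset": [0,0,0],"yaw": 0}
  grip: 1

```text
t: 6.3
position: [439.0, 115.5, 71.7]
tcp_rot: [-0.0, 0.603, 0.798, -0.0]
ft_force: [-0.3, 0.4, -0.5]
gripper_width: 1.003
finger_force: 0.0
```

step_arm:
  increments:
    - {"offset": [0,0,0.2],"yaw": 0}
    - {"offset": [0,0,0.2],"yaw": 0}
    - {"offset": [0,0,0.18],"yaw": 0}
    - {"offset": [0,0,0.1],"yaw": 0}
    - {"offset": [0,0,0.1],"yaw": 0}
    - {"offset": [0,0,0],"yaw": 0}
    - {"offset": [0,0,0],"yaw": 0}
    - {"offset": [0,0,0],"yaw": 0}

```text
t: 7.3
position: [439.2, 115.5, 33.0]
tcp_rot: [0.0, 0.603, 0.798, 0.0]
ft_force: [0.6, -0.2, -0.2]
gripper_width: 0.996
finger_force: 0.0
```

step_arm:
  increments:
    - {"offset": [0,0,0],"yaw": 0}
    - {"offset": [0,0,0],"yaw": 0}
    - {"offset": [0,0,0],"yaw": 0}
    - {"offset": [0,0,0],"yaw": 0}
    - {"offset": [0,0,0],"yaw": 0}
    - {"offset": [0,0,0],"yaw": 0}
    - {"offset": [0,0,0],"yaw": 0}
    - {"offset": [0,0,0],"yaw": 0}
  grip: 0

```text
t: 8.3
position: [439.3, 115.5, 33.2]
tcp_rot: [0.0, 0.603, 0.798, 0.0]
ft_force: [-0.5, -0.1, 5.7]
gripper_width: 0.598
finger_force: 61.2
```

Gripped (opening 51 mm, 61 N). Next: lift and carry low to just in front of the mouth.

```bash
python3 - <<'E'
from h import *
s,R=pose();a=R.as_matrix()[:,1];print("yaw err deg",np.degrees(np.arctan2(a[1],a[0]))-np.degrees(np.arctan2(.268,.9634)))
plan([((439,115.5,80),3,0),((439,115.5,180),4,0),(w(-150,0,218),8,.15),(w(-150,0,218),1,0)])
E
```

```text
yaw err deg 0.306816639684401
at [439.3 115.5  33.2] bin [-380.6  -10.5   33.2] t 8.3
[{"offset": [0.0, -0.0, -0.31], "yaw": 0.0}, {"offset": [0.0, -0.0, -0.31], "yaw": 0.0}, {"offset": [0.0, -0.01, -0.32], "yaw": 0.0}, {"offset": [-0.0, 0.0, -0.5], "yaw": 0.0}, {"offset": [-0.0, 0.0, -0.5], "yaw": 0.0}, {"offset": [-0.0, 0.0, -0.5], "yaw": 0.0}, {"offset": [-0.0, 0.01, -0.5], "yaw": 0.0}, {"offset": [-0.58, 0.02, -0.09], "yaw": 0.02}]
[{"offset": [-0.58, 0.02, -0.09], "yaw": 0.02}, {"offset": [-0.58, 0.03, -0.1], "yaw": 0.02}, {"offset": [-0.57, 0.03, -0.09], "yaw": 0.02}, {"offset": [-0.58, 0.03, -0.1], "yaw": 0.02}, {"offset": [-0.57, 0.03, -0.09], "yaw": 0.02}, {"offset": [-0.58, 0.03, -0.1], "yaw": 0.02}, {"offset": [-0.57, 0.03, -0.09], "yaw": 0.02}, {"offset": [-0.0, -0.0, -0.0], "yaw": 0.0}]
end [ 511.4 -103.6  217.8] [0.966 0.26  0.001]
```

step_arm:
  increments:
    - {"offset": [0,0,-0.3],"yaw": 0}
    - {"offset": [0,0,-0.3],"yaw": 0}
    - {"offset": [0,0,-0.35],"yaw": 0}
    - {"offset": [0,0,-0.5],"yaw": 0}
    - {"offset": [0,0,-0.5],"yaw": 0}
    - {"offset": [0,0,-0.5],"yaw": 0}
    - {"offset": [0,0,-0.5],"yaw": 0}
    - {"offset": [-0.5,0.02,-0.1],"yaw": 0.06}

```text
t: 9.3
position: [447.4, 93.4, 188.1]
tcp_rot: [0.001, 0.603, 0.797, 0.002]
ft_force: [1.2, -0.3, -1.5]
gripper_width: 0.599
finger_force: 62.7
```

step_arm:
  increments:
    - {"offset": [-0.6,0.03,-0.1],"yaw": 0}
    - {"offset": [-0.6,0.03,-0.1],"yaw": 0}
    - {"offset": [-0.6,0.03,-0.1],"yaw": 0}
    - {"offset": [-0.6,0.03,-0.1],"yaw": 0}
    - {"offset": [-0.6,0.03,-0.1],"yaw": 0}
    - {"offset": [-0.6,0.02,-0.1],"yaw": 0}
    - {"offset": [-0.5,0.02,-0.1],"yaw": 0}
    - {"offset": [0,0,0],"yaw": 0}

```text
t: 10.3
position: [511.1, -105.2, 221.2]
tcp_rot: [0.001, 0.606, 0.795, 0.0]
ft_force: [0.1, 0.8, -2.7]
gripper_width: 0.596
finger_force: 62.7
```

```bash
python3 - <<'E'
from h import *
p,d=bot.snapshot("side");np.save("pics/side4.npy",d)
cv2.imwrite("pics/s4.png",cv2.resize(p[100:250,240:410,::-1],(680,600)))
s,R=pose();print(s["position"].round(1),binp(s["position"]),R.as_matrix()[:,1].round(3),s["t"],s["ft_force"],s["gripper_width"])
W=cloud("side",d)
for u in(308,313,318,323,328):
  print(u,[(v,*W[v,u].round().astype(int)) for v in range(165,225,4)])
E
```

```text
[ 510.6 -103.5  220.9] [-150.5   -0.5  220.9] [0.964 0.267 0.   ] 10.35 [-0.34706986  0.38781508 -1.49462728] 0.5979558174111093
308 [(165, np.int64(514), np.int64(-79), np.int64(213)), (169, np.int64(514), np.int64(-72), np.int64(204)), (173, np.int64(514), np.int64(-78), np.int64(192)), (177, np.int64(513), np.int64(-142), np.int64(163)), (181, np.int64(513), np.int64(-133), np.int64(155)), (185, np.int64(513), np.int64(-128), np.int64(145)), (189, np.int64(513), np.int64(-129), np.int64(133)), (193, np.int64(513), np.int64(-131), np.int64(122)), (197, np.int64(513), np.int64(-135), np.int64(109)), (201, np.int64(513), np.int64(-135), np.int64(97)), (205, np.int64(514), np.int64(-130), np.int64(88)), (209, np.int64(514), np.int64(-130), np.int64(76)), (213, np.int64(514), np.int64(-131), np.int64(64)), (217, np.int64(514), np.int64(-129), np.int64(53)), (221, np.int64(514), np.int64(-133), np.int64(39))]
313 [(165, np.int64(501), np.int64(-81), np.int64(212)), (169, np.int64(502), np.int64(-76), np.int64(203)), (173, np.int64(502), np.int64(-77), np.int64(192)), (177, np.int64(499)
[... 2290 characters left out ...]
, np.int64(175)), (173, np.int64(457), np.int64(-169), np.int64(167)), (177, np.int64(457), np.int64(-160), np.int64(158)), (181, np.int64(458), np.int64(-147), np.int64(150)), (185, np.int64(458), np.int64(-146), np.int64(139)), (189, np.int64(458), np.int64(-144), np.int64(128)), (193, np.int64(458), np.int64(-148), np.int64(115)), (197, np.int64(458), np.int64(-148), np.int64(104)), (201, np.int64(457), np.int64(-151), np.int64(91)), (205, np.int64(457), np.int64(-153), np.int64(78)), (209, np.int64(457), np.int64(-153), np.int64(67)), (213, np.int64(457), np.int64(-149), np.int64(56)), (217, np.int64(457), np.int64(-151), np.int64(44)), (221, np.int64(457), np.int64(-148), np.int64(33))]
```

View pics/s4.png

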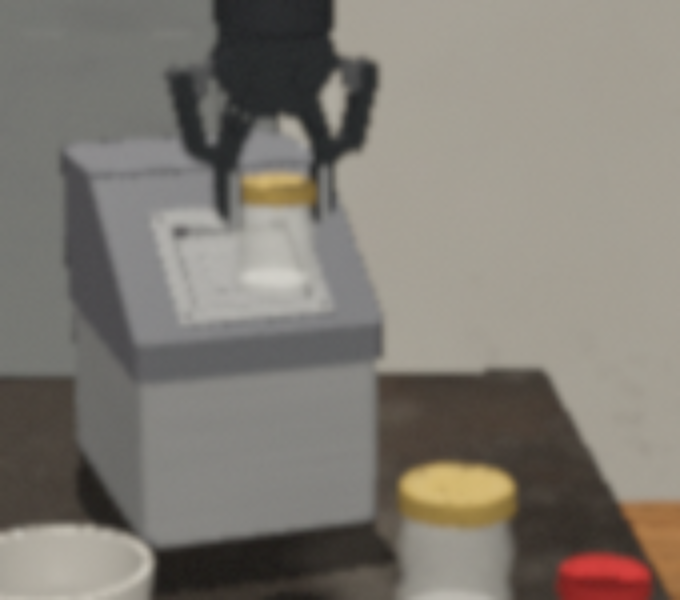

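Upright in the grip, the tips about 25 mm below the lid top (crop 225,218), directly in front of the mouth (crop 240,265). The fingers would meet the face with the jar only about 25 mm in, so I'll set it down here in front of the bin and regrip 10 mm higher.

step_arm:
  increments:
    - {"offset": [0.4,0,0.4],"yaw": 0}
    - {"offset": [0.4,0,0.6],"yaw": 0}
    - {"offset": [0.2,0,0.7],"yaw": 0}
    - {"offset": [0,0,0.7],"yaw": 0}
    - {"offset": [0,0,0.6],"yaw": 0}
    - {"offset": [0,0,0.4],"yaw": 0}
    - {"offset": [0,0,0.2],"yaw": 0}
    - {"offset": [0,0,0.1],"yaw": 0}

```text
t: 11.35
position: [497.5, -54.4, 35.4]
tcp_rot: [-0.0, 0.605, 0.797, 0.0]
ft_force: [0.1, -0.5, -2.2]
gripper_width: 0.598
finger_force: 62.7
```

step_arm:
  increments:
    - {"offset": [0,0,0.04],"yaw": 0}
    - {"offset": [0,0,0.02],"yaw": 0}
    - {"offset": [0,0,0],"yaw": 0}
    - {"offset": [0,0,0],"yaw": 0}
    - {"offset": [0,0,0],"yaw": 0}
    - {"offset": [0,0,0],"yaw": 0}
    - {"offset": [0,0,0],"yaw": 0}
    - {"offset": [0,0,0],"yaw": 0}

```text
t: 12.35
position: [498.0, -55.1, 33.3]
tcp_rot: [0.001, 0.605, 0.796, 0.0]
ft_force: [-2.0, -0.1, 6.3]
gripper_width: 0.6
finger_force: 63.1
```

step_arm:
  increments:
    - {"offset": [0,0,0],"yaw": 0}
    - {"offset": [0,0,0],"yaw": 0}
    - {"offset": [0,0,0],"yaw": 0}
    - {"offset": [0,0,-0.05],"yaw": 0}
    - {"offset": [0,0,-0.05],"yaw": 0}
    - {"offset": [0,0,-0.1],"yaw": 0}
    - {"offset": [0,0,0],"yaw": 0}
    - {"offset": [0,0,0],"yaw": 0}
  grip: 1

```text
t: 13.35
position: [497.5, -55.2, 42.3]
tcp_rot: [0.0, 0.605, 0.796, -0.0]
ft_force: [-0.6, -0.4, 0.1]
gripper_width: 1.0
finger_force: 0.0
```

step_arm:
  increments:
    - {"offset": [0,0,0],"yaw": 0}
    - {"offset": [0,0,0],"yaw": 0}
    - {"offset": [0,0,0],"yaw": 0}
    - {"offset": [0,0,0],"yaw": 0}
    - {"offset": [0,0,0],"yaw": 0}
    - {"offset": [0,0,0],"yaw": 0}
    - {"offset": [0,0,0],"yaw": 0}
    - {"offset": [0,0,0],"yaw": 0}
  grip: 0

```text
t: 14.35
position: [497.7, -55.1, 42.7]
tcp_rot: [0.0, 0.605, 0.796, -0.0]
ft_force: [-0.4, 0.3, 5.8]
gripper_width: 0.596
finger_force: 61.3
```

step_arm:
  increments:
    - {"offset": [0,0,-0.3],"yaw": 0}
    - {"offset": [0,0,-0.6],"yaw": 0}
    - {"offset": [0,0,-0.7],"yaw": 0}
    - {"offset": [-0.1,0,-0.7],"yaw": 0}
    - {"offset": [-0.3,0,-0.7],"yaw": 0}
    - {"offset": [-0.5,0,-0.4],"yaw": 0}
    - {"offset": [-0.4,0,-0.07],"yaw": 0}
    - {"offset": [0,0,0],"yaw": 0}

```text
t: 15.35
position: [514.5, -119.4, 215.1]
tcp_rot: [-0.0, 0.606, 0.795, -0.0]
ft_force: [0.7, -0.6, -2.8]
gripper_width: 0.594
finger_force: 62.9
```

```bash
python3 - <<'E'
from h import *
s,R=pose();print(s["position"].round(1),binp(s["position"]),R.as_matrix()[:,1].round(3),s["t"],s["ft_force"])
E
```

```text
[ 514.5 -119.4  215.1] [-134.1   -1.1  215.1] [ 0.964  0.265 -0.001] 15.35 [ 0.67675592 -0.61289732 -2.79152075]
```

step_arm:
  increments:
    - {"offset": [-0.2,0.01,0],"yaw": 0}
    - {"offset": [-0.2,0.01,0],"yaw": 0}
    - {"offset": [-0.2,0,0],"yaw": 0}
    - {"offset": [-0.2,0,0],"yaw": 0}
    - {"offset": [-0.16,0,0],"yaw": 0}
    - {"offset": [-0.16,0,0],"yaw": 0}
    - {"offset": [-0.12,0,0],"yaw": 0}
    - {"offset": [0,0,0],"yaw": 0}

```text
t: 16.35
position: [532.5, -177.0, 215.8]
tcp_rot: [-0.0, 0.605, 0.796, 0.0]
ft_force: [-1.5, 4.4, 1.3]
gripper_width: 0.594
finger_force: 63.2
```

```bash
python3 - <<'E'
from h import *
s,R=pose();print(s["position"].round(1),binp(s["position"]),s["ft_force"].round(1),(R.as_matrix()[:,2]).round(3))
E
```

```text
[ 532.5 -177.   215.8] [-73.8   0.9 215.8] [-1.5  4.4  1.3] [-0.     0.001 -1.   ]
```

step_arm:
  increments:
    - {"offset": [-0.04,0,0.06],"yaw": 0}
    - {"offset": [0,0,0.06],"yaw": 0}
    - {"offset": [0,0,0.06],"yaw": 0}
    - {"offset": [0,0,0.06],"yaw": 0}
    - {"offset": [0,0,0.06],"yaw": 0}
    - {"offset": [0,0,0],"yaw": 0}
    - {"offset": [0,0,0],"yaw": 0}
    - {"offset": [0,0,0],"yaw": 0}

```text
t: 17.35
position: [533.8, -180.7, 201.9]
tcp_rot: [0.002, 0.605, 0.796, -0.001]
ft_force: [-1.3, 1.3, 8.2]
gripper_width: 0.595
finger_force: 64.0
```

```bash
python3 - <<'E'
from h import *
s,R=pose();f=s["ft_force"];print(s["position"].round(1),binp(s["position"]),f.round(1),"bin f",round(f@BX,1),round(f@BY,1))
E
```

```text
[ 533.8 -180.7  201.9] [-69.9   1.1 201.9] [-1.3  1.3  8.2] bin f -1.6 -0.9
```

step_arm:
  increments:
    - {"offset": [0,0,0.06],"yaw": 0}
    - {"offset": [0,0,0.06],"yaw": 0}
    - {"offset": [0,0,0.06],"yaw": 0}
    - {"offset": [0,0,0.04],"yaw": 0}
    - {"offset": [0,0,0],"yaw": 0}
    - {"offset": [0,0,0],"yaw": 0}
    - {"offset": [0,0,0],"yaw": 0}
    - {"offset": [0,0,0],"yaw": 0}

```text
t: 18.35
position: [537.9, -187.3, 195.5]
tcp_rot: [0.009, 0.607, 0.795, -0.001]
ft_force: [-0.6, -10.6, 24.3]
gripper_width: 0.593
finger_force: 68.5
```

```bash
python3 - <<'E'
from h import *
s,R=pose();f=s["ft_force"];print(s["position"].round(1),binp(s["position"]),f.round(1),"bin f",round(f@BX,1),round(f@BY,1))
p,d=bot.snapshot("side");cv2.imwrite("pics/s5.png",cv2.resize(p[110:210,250:350,::-1],(600,600),interpolation=2))
E
```

```text
[ 537.9 -187.3  195.5] [-62.5   3.3 195.5] [ -0.6 -10.6  24.3] bin f 10.0 -3.4
```

View pics/s5.png

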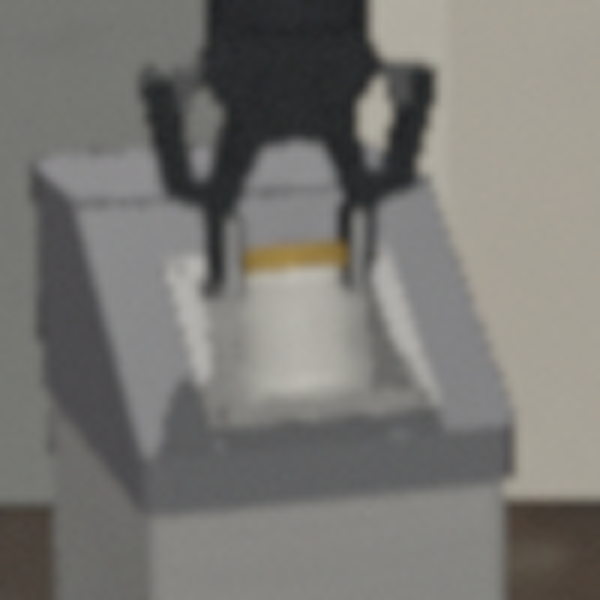

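The jar is well into the mouth, with the flap open around it and the lid at crop (297,256). The fingertips are still clear of the face. I'll press a little further along the way in.

step_arm:
  increments:
    - {"offset": [-0.05,-0.03,0.02],"yaw": 0}
    - {"offset": [-0.05,-0.02,0.04],"yaw": 0}
    - {"offset": [-0.03,0,0.04],"yaw": 0}
    - {"offset": [0,0,0],"yaw": 0}
    - {"offset": [0,0,0],"yaw": 0}
    - {"offset": [0,0,0],"yaw": 0}
    - {"offset": [0,0,0],"yaw": 0}
    - {"offset": [0,0,0],"yaw": 0}

```text
t: 19.4
position: [538.1, -189.4, 193.3]
tcp_rot: [0.008, 0.606, 0.796, 0.0]
ft_force: [-6.1, -0.3, 43.9]
gripper_width: 0.596
finger_force: 71.3
```

```bash
python3 - <<'E'
from h import *
s,R=pose();f=s["ft_force"];print(s["position"].round(1),binp(s["position"]),f.round(1),"bin f",round(f@BX,1),round(f@BY,1),R.as_matrix()[:,2].round(3))
E
```

```text
[ 538.1 -189.4  193.3] [-60.4   3.  193.3] [-6.1 -0.3 43.9] bin f -1.3 -5.9 [ 0.014 -0.009 -1.   ]
```

step_arm:
  increments:
    - {"offset": [0.06,0,0.02],"yaw": 0}
    - {"offset": [0.06,0,0.02],"yaw": 0}
    - {"offset": [0.06,0,0.02],"yaw": 0}
    - {"offset": [0.06,0,0.02],"yaw": 0}
    - {"offset": [0,0,0],"yaw": 0}
    - {"offset": [0,0,0],"yaw": 0}
    - {"offset": [0,0,0],"yaw": 0}
    - {"offset": [0,0,0],"yaw": 0}

```text
t: 20.4
position: [539.0, -188.7, 192.9]
tcp_rot: [0.017, 0.608, 0.794, -0.002]
ft_force: [-1.1, -21.2, 52.7]
gripper_width: 0.594
finger_force: 72.0
```

```bash
python3 - <<'E'
from h import *
s,R=pose();f=s["ft_force"];print(s["position"].round(1),binp(s["position"]),f.round(1),"bin f",round(f@BX,1),round(f@BY,1),R.as_matrix()[:,2].round(3))
p,d=bot.snapshot("side");cv2.imwrite("pics/s6.png",cv2.resize(p[110:210,250:350,::-1],(600,600),interpolation=2))
E
```

```text
[ 539.  -188.7  192.9] [-60.7   4.  192.9] [ -1.1 -21.2  52.7] bin f 20.1 -6.7 [ 0.025 -0.024 -0.999]
```

View pics/s6.png

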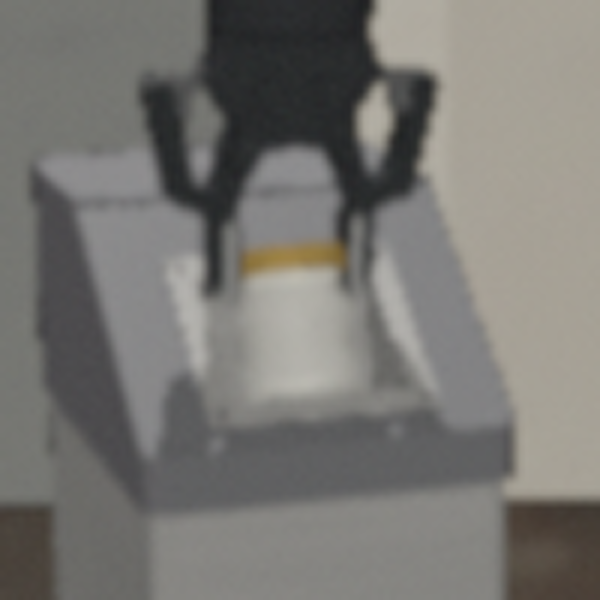

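The picture is nearly unchanged: lid at (297,258), still level, so the jar does not pivot in the pads. I'll relax the press, then loosen the fingers and let the flap clamp it.

step_arm:
  increments:
    - {"offset": [-0.08,0,-0.05],"yaw": 0}
    - {"offset": [-0.08,0,-0.05],"yaw": 0}
    - {"offset": [-0.06,0,-0.04],"yaw": 0}
    - {"offset": [0,0,0],"yaw": 0}
    - {"offset": [0,0,0],"yaw": 0}
    - {"offset": [0,0,0],"yaw": 0}
    - {"offset": [0,0,0],"yaw": 0}
    - {"offset": [0,0,0],"yaw": 0}

```text
t: 21.45
position: [538.8, -188.6, 193.3]
tcp_rot: [0.008, 0.606, 0.796, 0.002]
ft_force: [4.6, -3.1, 21.7]
gripper_width: 0.591
finger_force: 69.2
```

```bash
python3 - <<'E'
from h import *
s,R=pose();f=s["ft_force"];print(s["position"].round(1),binp(s["position"]),f.round(1),"bin f",round(f@BX,1),round(f@BY,1),R.as_matrix()[:,2].round(3))
p,d=bot.snapshot("side");W=cloud("side",d)
for r in (W[144:160,299:302],W[162:178,299:302]): print(np.array([binp(x) for x in r[:,1]]).tolist())
E
```

```text
[ 538.8 -188.6  193.3] [-60.9   3.8 193.3] [ 4.6 -3.1 21.7] bin f 4.2 3.6 [ 0.016 -0.007 -1.   ]
[[-4.0, -19.2, 231.7], [-6.0, -18.6, 229.2], [-10.6, -17.2, 227.3], [-11.4, -17.0, 224.6], [-17.3, -15.2, 223.0], [-21.2, -14.0, 221.0], [-26.9, -12.3, 219.4], [-85.9, 4.9, 230.3], [-84.3, 4.4, 227.2], [-87.0, 5.3, 225.1], [-89.4, 6.0, 222.9], [-90.8, 6.4, 220.5], [-82.8, 4.1, 215.8], [-88.7, 5.9, 214.4], [-92.7, 7.1, 212.7], [-95.0, 7.8, 210.5]]
[[-95.9, 8.2, 202.4], [-99.2, 9.1, 200.5], [-97.7, 8.8, 197.4], [-100.2, 9.5, 195.3], [-92.2, 7.2, 190.3], [-101.7, 10.0, 190.1], [-100.0, 9.6, 186.9], [-104.1, 10.8, 185.2], [-101.3, 10.0, 181.6], [-105.3, 11.2, 180.0], [-105.6, 11.3, 177.3], [-105.5, 11.3, 174.5], [-109.1, 12.4, 172.7], [-107.3, 11.9, 169.4], [-105.7, 11.5, 166.1], [-108.2, 12.3, 164.1]]
```

The depth shows the jar's wall leaning the wrong way: the lower edge has caught on the mouth's lower lip. So the jar does pivot in the grip after all. I'll back out along the normal and look at the tilt.

step_arm:
  increments:
    - {"offset": [0,0,-0.2],"yaw": 0}
    - {"offset": [0.1,0,-0.2],"yaw": 0}
    - {"offset": [0.2,0,-0.3],"yaw": 0}
    - {"offset": [0.4,0,-0.3],"yaw": 0}
    - {"offset": [0.5,0,-0.2],"yaw": 0}
    - {"offset": [0.5,0,0],"yaw": 0}
    - {"offset": [0.3,0,0],"yaw": 0}
    - {"offset": [0,0,0],"yaw": 0}

```text
t: 22.5
position: [504.8, -87.4, 247.5]
tcp_rot: [-0.0, 0.604, 0.797, -0.0]
ft_force: [-0.0, 0.1, -2.3]
gripper_width: 0.594
finger_force: 67.4
```

```bash
python3 - <<'E'
from h import *
s,R=pose();f=s["ft_force"];print(s["t"],s["position"].round(1),binp(s["position"]),f.round(1),s["joints"].round(2),s["gripper_width"])
p,d=bot.snapshot("side");q,e=bot.snapshot("top");W=cloud("side",d)
o=np.zeros((500,800,3),np.uint8);o[:,:400]=cv2.resize(p[110:210,265:345,::-1],(400,500),interpolation=2);o[:,400:]=cv2.resize(q[130:230,370:450,::-1],(400,500),interpolation=2);cv2.imwrite("pics/s7.png",o)
c,T=cal("side")
def pr(P):
    q=c["world_to_cam"]@np.r_[P,1];return c["fx"]*q[0]/q[2]+c["cx"],c["fy"]*q[1]/q[2]+c["cy"]
u,v=pr(s["position"]);u=int(round(u));print(u,v)
for v in range(int(v)-16,int(v)+28,2):print(v,[binp(W[v,k]).tolist() for k in (u-3,u,u+3)],p[v,u])
E
```

```text
22.5 [504.8 -87.4 247.5] [-167.6   -1.8  247.5] [-0.   0.1 -2.3] [ 0.71  0.3  -0.72  1.88  0.23  1.05  0.18] 0.594408859476039
312 150.87483888804715
134 [[88.3, -75.3, 240.9], [86.5, -84.4, 240.6], [2091.7, -748.4, -155.0]] [149 146 142]
136 [[60.2, -66.5, 240.3], [51.0, -73.0, 241.6], [54.1, -83.5, 240.4]] [140 140 140]
138 [[29.9, -57.0, 240.4], [-189.3, 3.7, 284.9], [-192.7, -3.0, 285.1]] [145 131 104]
140 [[-193.1, 12.7, 281.2], [-191.3, 4.4, 280.4], [-194.0, -2.5, 280.4]] [156 131  70]
142 [[-194.3, 13.1, 276.5], [-194.0, 5.2, 275.9], [-196.2, -1.8, 275.9]] [169 153 120]
144 [[-192.9, 12.7, 271.2], [-192.2, 4.7, 270.5], [-193.5, -2.7, 270.3]] [186 183 173]
146 [[-190.0, 11.8, 265.6], [-199.9, 7.2, 267.3], [-196.0, -1.9, 265.8]] [177 175 170]
148 [[-193.5, 12.9, 261.3], [-200.3, 7.3, 262.4], [-202.4, 0.2, 262.3]] [176 175 170]
150 [[-199.5, 14.8, 257.7], [-202.4, 8.0, 257.8], [-203.7, 0.7, 257.6]] [180 178 173]
152 [[-198.0, 14.4, 252.3], [-199.8, 7.2, 252.2], [-202.2, 0.2, 252.2]] [181 179 173]
154 [[-204.7, 16.5, 248.9], [-202.9, 8.2, 247.9], [-202.2, 0.2, 247.2]] [186 184 177
[... 265 characters left out ...]
[[-201.2, 15.5, 227.8], [-207.0, 9.6, 228.7], [-208.5, 2.3, 228.5]] [185 183 177]
164 [[-202.5, 16.0, 223.1], [-209.3, 10.4, 224.3], [-207.0, 1.8, 223.0]] [188 186 179]
166 [[-205.7, 17.0, 218.9], [-211.5, 11.1, 219.8], [-214.7, 4.3, 220.0]] [173 172 166]
168 [[-75.6, -23.5, 178.1], [-80.8, -30.6, 178.8], [-78.2, -40.2, 177.3]] [173 172 168]
170 [[-85.4, -20.4, 175.0], [-82.6, -30.0, 173.6], [-72.6, -42.0, 170.0]] [176 174 170]
172 [[-90.0, -18.9, 170.7], [-91.2, -27.2, 170.3], [-92.4, -35.5, 169.9]] [174 173 169]
174 [[-100.3, -15.7, 168.0], [-100.1, -24.3, 167.2], [-96.0, -34.3, 165.2]] [175 173 169]
176 [[-103.9, -14.6, 163.3], [-104.7, -22.9, 162.8], [-109.9, -29.8, 163.6]] [174 173 168]
```

View pics/s7.png

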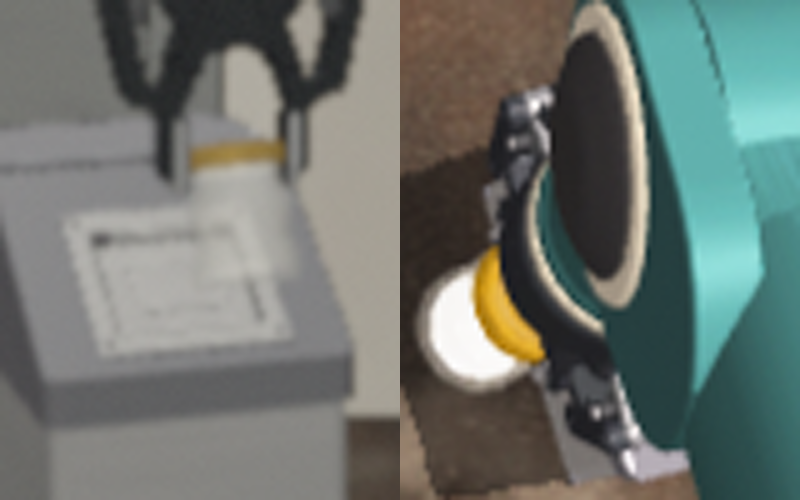

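Confirmed. The jar leans about 19° with its bottom toward -x (side crop: lid (238,155), bottom (245,255); top crop: bottom ring at (470,330)). Turning the tool half a turn makes this exactly the right lean for the mouth. I'll yaw it round here, clear of the bin.

step_arm:
  increments:
    - {"offset": [0,0,0],"yaw": 1}
    - {"offset": [0,0,0],"yaw": 1}
    - {"offset": [0,0,0],"yaw": 1}
    - {"offset": [0,0,0],"yaw": 1}
    - {"offset": [0,0,0],"yaw": 1}
    - {"offset": [0,0,0],"yaw": 1}
    - {"offset": [0,0,0],"yaw": 1}
    - {"offset": [0,0,0],"yaw": 1}

```text
t: 23.6
position: [505.4, -90.0, 247.3]
tcp_rot: [-0.0, 0.842, 0.539, -0.0]
ft_force: [0.2, 0.3, -2.6]
gripper_width: 0.595
finger_force: 67.4
```

```bash
python3 - <<'E'
from h import *
s,R=pose();print(s["position"].round(1),R.as_matrix()[:,1].round(3),s["joints"].round(2))
E
```

```text
[505.4 -90.  247.3] [ 0.908 -0.418 -0.001] [ 0.62  0.28 -0.59  1.88  0.18  1.04 -0.48]
```

step_arm:
  increments:
    - {"offset": [0,0,0],"yaw": 1}
    - {"offset": [0,0,0],"yaw": 1}
    - {"offset": [0,0,0],"yaw": 1}
    - {"offset": [0,0,0],"yaw": 1}
    - {"offset": [0,0,0],"yaw": 1}
    - {"offset": [0,0,0],"yaw": 1}
    - {"offset": [0,0,0],"yaw": 1}
    - {"offset": [0,0,0],"yaw": 1}

```text
t: 24.6
position: [505.4, -89.9, 247.3]
tcp_rot: [-0.0, 0.976, 0.219, -0.0]
ft_force: [0.6, -1.1, -2.0]
gripper_width: 0.6
finger_force: 67.4
```

step_arm:
  increments:
    - {"offset": [0,0,0],"yaw": 1}
    - {"offset": [0,0,0],"yaw": 1}
    - {"offset": [0,0,0],"yaw": 1}
    - {"offset": [0,0,0],"yaw": 1}
    - {"offset": [0,0,0],"yaw": 1}
    - {"offset": [0,0,0],"yaw": 1}
    - {"offset": [0,0,0],"yaw": 1}
    - {"offset": [0,0,0],"yaw": 1}

```text
t: 25.6
position: [505.4, -89.9, 247.3]
tcp_rot: [0.0, 0.992, -0.128, -0.0]
ft_force: [-0.4, -0.2, -1.4]
gripper_width: 0.594
finger_force: 67.4
```

step_arm:
  increments:
    - {"offset": [0,0,0],"yaw": 1}
    - {"offset": [0,0,0],"yaw": 1}
    - {"offset": [0,0,0],"yaw": 1}
    - {"offset": [0,0,0],"yaw": 1}
    - {"offset": [0,0,0],"yaw": 1}
    - {"offset": [0,0,0],"yaw": 1}
    - {"offset": [0,0,0],"yaw": 1}
    - {"offset": [0,0,0],"yaw": 1}

```text
t: 26.6
position: [505.4, -89.9, 247.3]
tcp_rot: [0.0, 0.888, -0.46, -0.0]
ft_force: [-0.5, -0.1, -1.4]
gripper_width: 0.597
finger_force: 67.4
```

```bash
python3 - <<'E'
from h import *
s,R=pose();a=R.as_matrix()[:,1];print(a.round(3),s["joints"].round(2))
e=np.degrees(np.arctan2(a[1],a[0]))-(15.55-180);print("deg to go (tool yaw +)",e)
plan([(w(-112,0,245),8,e/5)])
E
```

```text
[-0.816 -0.578  0.001] [ 0.35  0.23 -0.28  1.89  0.07  1.02 -2.48]
deg to go (tool yaw +) 19.73599723816426
at [505.4 -89.9 247.3] bin [-165.    -1.9  247.3] t 26.6
[{"offset": [0.13, 0.04, 0.01], "yaw": 0.49}, {"offset": [0.13, 0.03, 0.01], "yaw": 0.49}, {"offset": [0.13, 0.03, 0.0], "yaw": 0.49}, {"offset": [0.13, 0.02, 0.01], "yaw": 0.49}, {"offset": [0.13, 0.02, 0.0], "yaw": 0.49}, {"offset": [0.13, 0.01, 0.01], "yaw": 0.49}, {"offset": [0.13, 0.01, 0.0], "yaw": 0.49}, {"offset": [0.13, 0.01, 0.01], "yaw": 0.49}]
end [ 521.3 -140.3  244.8] [-0.963 -0.27   0.001]
```

step_arm:
  increments:
    - {"offset": [0.13,0.04,0.01],"yaw": 0.49}
    - {"offset": [0.13,0.03,0.01],"yaw": 0.49}
    - {"offset": [0.13,0.03,0],"yaw": 0.49}
    - {"offset": [0.13,0.02,0.01],"yaw": 0.49}
    - {"offset": [0.13,0.02,0],"yaw": 0.49}
    - {"offset": [0.13,0.01,0.01],"yaw": 0.49}
    - {"offset": [0.13,0.01,0],"yaw": 0.49}
    - {"offset": [0.13,0.01,0.01],"yaw": 0.49}

```text
t: 27.6
position: [521.6, -139.4, 245.3]
tcp_rot: [0.0, 0.798, -0.603, 0.0]
ft_force: [0.6, -0.6, -1.7]
gripper_width: 0.595
finger_force: 67.4
```

```bash
python3 - <<'E'
from h import *
s,R=pose();f=s["ft_force"];print(s["t"],s["position"].round(1),binp(s["position"]),R.as_matrix()[:,1].round(3),s["joints"].round(2))
p,d=bot.snapshot("side");W=cloud("side",d)
c,T=cal("side")
q=c["world_to_cam"]@np.r_[s["position"],1];u=int(c["fx"]*q[0]/q[2]+c["cx"]);v0=int(c["fy"]*q[1]/q[2]+c["cy"])
for v in range(v0-16,v0+28,3):print(v,[binp(W[v,k]).tolist() for k in (u-2,u+2)],p[v,u])
plan([(w(-91,0,216),4,0),(w(-74,0,192),4,0)])
E
```

```text
27.6 [ 521.6 -139.4  245.3] [-113.     0.4  245.3] [-0.962 -0.272 -0.   ] [ 0.36  0.27 -0.2   1.84  0.06  1.03 -2.72]
131 [[2127.0, -656.4, -132.9], [2106.5, -681.8, -130.9]] [147 133 109]
134 [[-102.1, 3.5, 279.4], [-101.4, -7.7, 278.6]] [209 183 115]
137 [[-117.4, 8.1, 274.5], [-119.6, -2.1, 274.3]] [209 182 114]
140 [[-135.3, 13.5, 270.3], [-136.3, 3.1, 269.8]] [145 121  68]
143 [[-136.3, 13.9, 262.7], [-135.5, 2.9, 261.8]] [149 128  83]
146 [[-132.0, 12.7, 253.9], [-129.3, 1.0, 252.6]] [169 168 162]
149 [[-129.5, 12.1, 245.4], [-124.8, -0.2, 243.6]] [169 169 162]
152 [[-124.6, 10.7, 236.3], [-131.0, 1.7, 237.0]] [183 182 175]
155 [[-118.6, 9.0, 226.8], [-122.5, -0.8, 226.9]] [202 201 194]
158 [[-123.0, 10.4, 219.8], [-122.7, -0.7, 218.9]] [204 203 196]
161 [[-117.4, 8.9, 210.3], [-123.5, -0.4, 211.0]] [193 191 185]
164 [[-67.8, -5.7, 189.0], [-71.6, -16.1, 189.1]] [173 172 167]
167 [[-73.4, -3.9, 182.0], [-75.5, -14.9, 181.6]] [176 174 170]
170 [[-86.0, -0.1, 176.9], [-88.6, -10.8, 176.7]] [170 168 164]
173 [[-93.2, 2.1, 170.5], [-94.8, -8.8, 169.9]] [149 148 144]
at [ 521.6 -140.5  245.2] bin [-1.119e+02  1.000e-01  2.452e+02] t 27.65
[{"offset": [0.1, 0.0, 0.15], "yaw": 0.0}, {"offset": [0.11, 0.0, 0.14], "yaw": 0.0}, {"offset": [0.1, 0.0, 0.15], "yaw": 0.0}, {"offset": [0.11, 0.0, 0.14], "yaw": 0.0}, {"offset": [0.08, 0.0, 0.12], "yaw": 0.0}, {"offset": [0.09, 0.0, 0.12], "yaw": 0.0}, {"offset": [0.08, 0.0, 0.12], "yaw": 0.0}, {"offset": [0.09, 0.0, 0.12], "yaw": 0.0}]
end [ 531.9 -177.1  192.2] [-0.963 -0.27   0.   ]
```

The lean is now the right way. Entering square to the face.

step_arm:
  increments:
    - {"offset": [0.11,0,0.15],"yaw": 0}
    - {"offset": [0.11,0,0.15],"yaw": 0}
    - {"offset": [0.11,0,0.15],"yaw": 0}
    - {"offset": [0.11,0,0.14],"yaw": 0}
    - {"offset": [0.1,0,0.12],"yaw": 0}
    - {"offset": [0.08,0,0.12],"yaw": 0}
    - {"offset": [0.08,0,0.12],"yaw": 0}
    - {"offset": [0.08,0,0.1],"yaw": 0}

```text
t: 28.65
position: [531.8, -172.9, 192.0]
tcp_rot: [-0.001, 0.799, -0.601, -0.002]
ft_force: [-1.7, 7.2, 0.2]
gripper_width: 0.594
finger_force: 67.7
```

```bash
python3 - <<'E'
from h import *
s,R=pose();f=s["ft_force"];print(s["t"],binp(s["position"]),"bin f",round(f@BX,1),round(f@BY,1),round(f[2],1),R.as_matrix()[:,2].round(3))
E
```

```text
28.65 [-77.9   1.3 192. ] bin f -7.4 0.3 0.2 [-0.002  0.005 -1.   ]
```

step_arm:
  increments:
    - {"offset": [0.05,0,0.04],"yaw": 0}
    - {"offset": [0.05,0,0.04],"yaw": 0}
    - {"offset": [0.04,0,0.04],"yaw": 0}
    - {"offset": [0,0,0],"yaw": 0}
    - {"offset": [0,0,0],"yaw": 0}
    - {"offset": [0,0,0],"yaw": 0}
    - {"offset": [0,0,0],"yaw": 0}
    - {"offset": [0,0,0],"yaw": 0}

```text
t: 29.65
position: [533.3, -179.9, 185.7]
tcp_rot: [-0.001, 0.799, -0.601, -0.003]
ft_force: [-1.4, 6.9, -0.9]
gripper_width: 0.596
finger_force: 67.5
```

```bash
python3 - <<'E'
from h import *
s,R=pose();f=s["ft_force"];print(s["t"],binp(s["position"]),"bin f",round(f@BX,1),round(f@BY,1),round(f[2],1),R.as_matrix()[:,2].round(3))
p,d=bot.snapshot("side");cv2.imwrite("pics/s8.png",cv2.resize(p[110:210,250:350,::-1],(600,600),interpolation=2))
E
```

```text
29.65 [-70.8   0.8 185.7] bin f -7.1 0.5 -0.9 [-0.003  0.005 -1.   ]
```

View pics/s8.png

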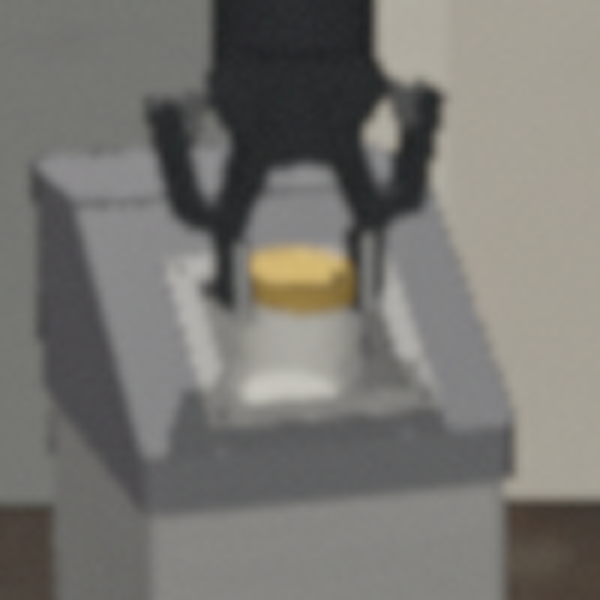

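The jar is now leaning correctly in the mouth, lid at (302,280), with only the flap's 7 N on it. A last few mm, then release.

step_arm:
  increments:
    - {"offset": [0.03,0,0.04],"yaw": 0}
    - {"offset": [0.03,0,0.03],"yaw": 0}
    - {"offset": [0,0,0],"yaw": 0}
    - {"offset": [0,0,0],"yaw": 0}
    - {"offset": [0,0,0],"yaw": 0}
    - {"offset": [0,0,0],"yaw": 0}
    - {"offset": [0,0,0],"yaw": 0}
    - {"offset": [0,0,0],"yaw": 0}

```text
t: 30.7
position: [534.2, -182.7, 182.1]
tcp_rot: [-0.001, 0.799, -0.601, -0.003]
ft_force: [-2.2, 6.8, -1.1]
gripper_width: 0.595
finger_force: 67.5
```

step_arm:
  increments:
    - {"offset": [0,0,0],"yaw": 0}
    - {"offset": [0,0,0],"yaw": 0}
    - {"offset": [0,0,0],"yaw": 0}
    - {"offset": [0,0,0],"yaw": 0}
    - {"offset": [0,0,0],"yaw": 0}
    - {"offset": [0,0,0],"yaw": 0}
    - {"offset": [0,0,0],"yaw": 0}
    - {"offset": [0,0,0],"yaw": 0}
  grip: 0.75

```text
t: 31.7
position: [534.9, -186.1, 183.3]
tcp_rot: [0.0, 0.798, -0.602, 0.0]
ft_force: [-0.5, 0.5, -0.2]
gripper_width: 0.751
finger_force: 0.0
```

```bash
python3 - <<'E'
from h import *
s,R=pose();f=s["ft_force"];print(s["t"],binp(s["position"]),"bin f",round(f@BX,1),round(f@BY,1),round(f[2],1))
p,d=bot.snapshot("side");W=cloud("side",d);np.save("pics/side9.npy",d);cv2.imwrite("pics/s9.png",cv2.resize(p[110:210,250:350,::-1],(600,600),interpolation=2))
m=cv2.inRange(cv2.cvtColor(p,cv2.COLOR_RGB2HSV),(15,80,90),(35,255,255));m[:140]=0;m[185:]=0;m[:,:280]=0;m[:,320:]=0
v,u=np.where(m>0);print(len(v),u.mean(),v.mean(),v.min(),v.max())
B=np.array([binp(x) for x in W[v,u]]);print(np.percentile(B,[5,50,95],axis=0))
E
```

```text
31.7 [-64.4   0.7 183.3] bin f -0.6 -0.3 -0.2
143 298.97902097902096 156.83216783216784 153 161
[[-95.14 -15.66 205.26]
 [-83.8    6.   214.  ]
 [-54.21  27.2  217.6 ]]
```

Released, and the lid is still at pixel (299,157), so the flap is clamping the jar. I'll rise clear, shut the fingers, then push.

step_arm:
  increments:
    - {"offset": [0,0,-0.2],"yaw": 0}
    - {"offset": [0,0,-0.3],"yaw": 0}
    - {"offset": [0,0,-0.4],"yaw": 0}
    - {"offset": [0,0,-0.4],"yaw": 0}
    - {"offset": [-0.3,0,-0.1],"yaw": 0}
    - {"offset": [-0.3,0,0],"yaw": 0}
    - {"offset": [0,0,0],"yaw": 0}
    - {"offset": [0,0,0],"yaw": 0}

```text
t: 32.75
position: [526.3, -157.2, 252.8]
tcp_rot: [0.0, 0.799, -0.602, -0.0]
ft_force: [0.3, -0.6, 0.3]
gripper_width: 0.747
finger_force: 0.0
```

step_arm:
  increments:
    - {"offset": [0,0,0],"yaw": 0}
    - {"offset": [0,0,0],"yaw": 0}
    - {"offset": [0,0,0],"yaw": 0}
    - {"offset": [0,0,0],"yaw": 0}
    - {"offset": [0,0,0],"yaw": 0}
    - {"offset": [0,0,0],"yaw": 0}
    - {"offset": [0,0,0],"yaw": 0}
    - {"offset": [0,0,0],"yaw": 0}
  grip: 0

```text
t: 33.75
position: [526.7, -157.3, 253.3]
tcp_rot: [0.0, 0.798, -0.602, 0.0]
ft_force: [-0.4, 0.6, -0.4]
gripper_width: -0.0
finger_force: 0.0
```

```bash
cat > lid.py <<'E'
from h import *
s,R=pose();f=s["ft_force"];print(s["t"],binp(s["position"]),"bin f",round(f@BX,1),round(f@BY,1),round(f[2],1),"w",round(s["gripper_width"],3))
p,d=bot.snapshot("side");W=cloud("side",d)
m=cv2.inRange(cv2.cvtColor(p,cv2.COLOR_RGB2HSV),(15,80,90),(35,255,255));m[:140]=0;m[190:]=0;m[:,:280]=0;m[:,320:]=0
v,u=np.where(m>0);print(len(v),"px")
if len(v):
    print(u.mean(),v.mean(),v.min(),v.max());B=np.array([binp(x) for x in W[v,u]])
    for r in np.unique(v):print(r,np.median(B[v==r],0).round(1),(v==r).sum(),u[v==r].min(),u[v==r].max())
E
python3 lid.py
```

```text
33.75 [-94.4   0.5 253.3] bin f -0.7 -0.2 -0.4 w -0.0
143 px
299.1048951048951 156.83216783216784 153 161
153 [-5.320e+01 -2.000e-01  2.172e+02] 12 293 304
154 [-61.2   1.4 216.4] 16 291 306
155 [-69.5   1.8 215.3] 18 291 308
156 [-75.7   4.9 214.2] 19 290 308
157 [-84.8   7.8 213.5] 19 290 308
158 [-88.9  11.4 212.1] 19 290 308
159 [-91.6   8.4 209.2] 18 291 308
160 [-90.2   7.8 206.8] 16 292 307
161 [-93.4   8.6 204.6] 6 297 302
```

step_arm:
  increments:
    - {"offset": [0.16,0,0.2],"yaw": 0}
    - {"offset": [0.16,0,0.25],"yaw": 0}
    - {"offset": [0,0,0.25],"yaw": 0}
    - {"offset": [0,0,0.2],"yaw": 0}
    - {"offset": [0,0,0.1],"yaw": 0}
    - {"offset": [0,0,0.1],"yaw": 0}
    - {"offset": [0,0,0.1],"yaw": 0}
    - {"offset": [0,0,0.1],"yaw": 0}

```text
t: 34.8
position: [531.2, -173.0, 188.1]
tcp_rot: [0.0, 0.798, -0.602, 0.0]
ft_force: [-0.4, -2.0, 3.2]
gripper_width: -0.001
finger_force: 1.6
```

```bash
python3 lid.py
```

```text
34.8 [-78.    0.7 188.1] bin f 1.8 -0.9 3.2 w -0.001
139 px
298.43884892086334 164.46043165467626 159 169
159 [-59.   13.8 202.6] 4 293 296
160 [-53.4  15.1 198.5] 7 291 305
161 [-61.   12.2 197. ] 10 291 307
162 [-65.3  11.4 195. ] 13 290 308
163 [-72.2  10.2 194.1] 14 290 308
164 [-78.4   6.2 192.6] 19 290 308
165 [-85.3   9.7 191.3] 19 290 308
166 [-88.1  12.  189.5] 18 290 307
167 [-90.3   9.6 186.8] 17 291 307
168 [-90.9   8.7 184.3] 14 293 306
169 [-92.4   8.4 182.3] 4 298 301
```

step_arm:
  increments:
    - {"offset": [0.05,0,0.1],"yaw": 0}
    - {"offset": [0.05,0,0.15],"yaw": 0}
    - {"offset": [0.06,0,0.15],"yaw": 0}
    - {"offset": [0.06,0,0.15],"yaw": 0}
    - {"offset": [0.06,0,0.15],"yaw": 0}
    - {"offset": [0.06,0,0.15],"yaw": 0}
    - {"offset": [0.06,0,0.1],"yaw": 0}
    - {"offset": [0,0,0],"yaw": 0}

```text
t: 35.85
position: [536.0, -191.1, 139.9]
tcp_rot: [-0.0, 0.798, -0.602, -0.001]
ft_force: [-0.8, 4.5, 1.1]
gripper_width: 0.001
finger_force: 2.4
```

```bash
python3 lid.py
```

```text
35.85 [-59.3   0.5 139.9] bin f -4.6 0.5 1.1 w 0.001
0 px
```

step_arm:
  increments:
    - {"offset": [0,0,0.05],"yaw": 0}
    - {"offset": [0,0,0.05],"yaw": 0}
    - {"offset": [0,0,0.05],"yaw": 0}
    - {"offset": [0,0,0],"yaw": 0}
    - {"offset": [0,0,0],"yaw": 0}
    - {"offset": [0,0,0],"yaw": 0}
    - {"offset": [0,0,0],"yaw": 0}
    - {"offset": [0,0,0],"yaw": 0}

```text
t: 36.9
position: [536.0, -191.4, 133.3]
tcp_rot: [0.0, 0.799, -0.602, -0.001]
ft_force: [-4.1, 5.6, 4.5]
gripper_width: 0.003
finger_force: 2.3
```

step_arm:
  increments:
    - {"offset": [-0.05,0,-0.3],"yaw": 0}
    - {"offset": [-0.2,0,-0.4],"yaw": 0}
    - {"offset": [-0.3,0,-0.5],"yaw": 0}
    - {"offset": [-0.3,0,-0.5],"yaw": 0}
    - {"offset": [-0.5,0,-0.4],"yaw": 0}
    - {"offset": [-0.6,0,-0.1],"yaw": 0}
    - {"offset": [-0.6,0,0],"yaw": 0}
    - {"offset": [0,0,0],"yaw": 0}

```text
t: 37.9
position: [502.1, -68.2, 245.2]
tcp_rot: [-0.001, 0.799, -0.601, 0.002]
ft_force: [0.4, -0.8, 0.1]
gripper_width: -0.004
finger_force: 0.0
```

```bash
python3 lid.py; python3 - <<'E'
from h import *
p,d=bot.snapshot("side");W=cloud("side",d);np.save("pics/s10.npy",d);cv2.imwrite("pics/s10.png",p[:,:,::-1])
# compare mouth region with the start picture
d0=np.load("pics/side0.npy");p0=cv2.imread("pics/side0.png")[:,:,::-1].astype(int);W0=cloud("side",d0)
r=np.s_[150:182,275:325]
n=np.array([*(-.574*BX)[:2],.819]);f=lambda W:((W-M)@n)
for v in range(152,180,3):print(v,f(W0)[v,284:318:5].round(),f(W)[v,284:318:5].round(),abs(p[v,284:318].astype(int)-p0[v,284:318]).mean().round(1))
E
```

```text
37.9 [-186.8    0.7  245.2] bin f 0.9 0.2 0.1 w -0.004
0 px
152 [-2.  7.  3.  3.  1.  2.  4.] [-0.  5. -1. -2.  3.  1.  4.] 2.6
155 [-1.  6.  5.  5.  3.  5.  1.] [3. 3. 3. 2. 3. 1. 2.] 1.6
158 [5. 0. 3. 0. 1. 2. 2.] [ 0.  2.  2. -2.  2.  2.  1.] 1.6
161 [-5. -1.  4.  2. -1. -0.  4.] [ 2.  2.  3.  7. -0. -0.  5.] 1.6
164 [ 3.  3.  6. -3.  4.  1.  1.] [ 1. -3.  3.  5.  3.  0.  4.] 1.6
167 [ 3.  0.  4.  3.  2.  1. -4.] [ 5.  2. -0.  1. -0. -1. -5.] 1.6
170 [-2. -2.  2. -1.  2.  1. -1.] [ 3.  1.  3.  3.  4.  5. -2.] 1.5
173 [ 2. -1.  1. -2.  1. -0. -2.] [  2.  -1.  -5. 967.  -1.  -0.  -1.] 1.6
176 [ 3.  2. -3.  2.  5.  1.  0.] [ 4.  2. -1.  3.  3.  3.  3.] 1.5
179 [ 2.  1.  4.  3.  3. -2. -1.] [ 3.  2.  3.  3.  4. -1.  3.] 1.6
```

The mouth looks and measures the same as at the start: flap flush, no lid outside, no force on the tool. Handing in.

```bash
python3 -c "
from cell import bot
print(bot.sign_off())"
```

```text
the job is handed in; nothing more can be done
None
```

I pushed the empty jar through the flap and handed the job in at about 38 s. By the side camera the flap is flush again and no lid shows at the mouth, but I couldn't see the jar inside the pail and the sign-off gave no verdict.

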